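# Reverse the ratchet and clamp the capsule tray

## Robot

A 7-joint arm with a two-finger parallel gripper is mounted at the origin on the work surface. World frame = base frame: x ahead of the robot, y to its left, z up, the work surface at z = 0. Lengths are in mm, angles in rad, forces in N, time in s.
With the tool pointing down it reaches from about 400 to 875 mm from the base axis. Payload 4.4 kg.
Tool frame: the origin (TCP) lies midway between the tips of the shut fingers; the grasp point (between the pads) lies 19 mm behind it (ctrl.pinch_z is the distance from the TCP to the grasp point, in mm); z points along the fingers, y is the line along which they close (so a half turn about z gives the same grasp; the last joint's range is limited). The gripper opens to 85 mm and grips with 20 to 120 N. Pads are 22 mm wide; open, the fingers measure 114 mm over their backs; the gripper's body (76 mm by 85 mm) begins 54 mm behind the grasp point. The pads swing forward as they close: fully open they stand 13 mm farther back than shut.
Start: joints at [1.174, 0.628, 0.038, 1.517, -0.027, 0.996, -0.02], TCP at [211.148, -614.764, 231.313] pointing down, gripper open.
Joint ranges: [-3.06, 3.06], [-0.37, 2.12], [-1.25, 1.32], [0.18, 2.47], [-1.1, 4.24], [0.23, 1.98], [-2.94, 2.94]. Speed limits (rad/s): [2.57, 2.57, 3.14, 3.14, 3.14, 3.14, 3.14].

## Interface

Orientations are given as [roll, pitch, yaw] about the fixed x, y, z axes, in that order (R = Rz(yaw) Ry(pitch) Rx(roll)).
In Python, from cell import read_state, cams, order, ctrl gives the robot as it stands.
- The arm moves only by the tool move_arm, never from a script. Its argument "targets" is text: rows parted by semicolons, each of 7 numbers parted by spaces: the gripper's target within -1 to 1 (fully open at 1, half-way at 0, shut at -1), then the shift along the tool's x, y, z in cm, then the turn, a rotation vector about the tool's x, y, z in degrees. A call has 1 to 5 rows; each row shifts and turns the commanded pose from where the row before left it, along the tool's axes as they then stand; what a row does not reach is not made up. A row lasts 1/12 s, in which the tool goes at most 41.7 mm and 7.16 degrees, less where a joint would pass 70% of its speed; a pose out of reach is approached as far as the arm can. A call with a gripper value outside its range is refused whole. The fingers move at their own pace and stop on an object; the grip force is fixed at half the most. Time passes only in rows, so rows that do not move let the fingers close. It gives the time, the measured TCP pose, the force, the opening and the grip force at its end, in the units of the state.
- read_state(): the state, without advancing time (a new reading comes with each control period).
- cams.get_image(name): name is "scene" or "side" or "wrist"; returns a dict with "color" (400x640x3 uint8, red, green, blue), "fovy" (degrees; the focal length in pixels is half the picture's height over the tangent of half this angle, whatever the lens; pixels are square), "cx", "cy" (the principal point, pixels), "k1" (the pictures are not rectified: a ray, as slopes to the right and down, at radius r is drawn at 1 + k1 r^2 times it, then the intrinsics apply), "rvec" (rotation vector, rad) and "tvec" (3), from world to camera coordinates, as OpenCV has them. Camera axes: x right, y down, z forward; pixel columns grow to the right and rows downward; lengths in mm; the calibration is good to about 2 mm. A picture is of the moment at which its call begins. There is no depth.
- order.finish_job(): hands the job in; it is judged then, once.
The state is a dict: "clock": time; "qpos": joint angles; "qd": joint speeds; "tau": joint torques, N m; "eef_pos": TCP position; "tool_rot": TCP orientation; "force": force on the tool from outside, world axes, zero at the start; "torque": the same for the moment, N m; "width": finger opening in mm; "gripper_force": force on a finger pad.
Only numpy, scipy, OpenCV 4.12 (cv2) and the standard library are available. Lean on these libraries where they do the work, as an engineer would, in place of code of your own. Each camera call takes 0.05 s, during which the arm holds its last target. There are 200 camera calls.

## Task

Clamp the perforated capsule tray in the filling machine with the screw clamp above it. The clamp's ratchet handle was last used to slacken the screw, so first flip its small reversing lever over to the tightening side (clockwise from above), then work the handle to and fro until the pressing plate bears on the tray and the screw is properly tight, about 7 N of push at the middle of the rubber grip and certainly less than 9 N. Leave the lever on the tightening side, let go of the handle, and leave the other things on the bench where they stand.

Things in the scene. Friction and masses are not known exactly. Their poses are not given: they have to be found in the camera images.
- machine: capsule-filling machine, fixed: steel casing 172 (x) x 236 (y), top 87 above the bench, base plate 210 x 270; posts (18 dia, 215 high) 100 left and right of the middle carry a crossbar 46 x 236 (150 to 175 above the bench) through which the vertical clamp screw passes. Origin: centre of underside, on the screw axis; x from the operator's side (front) to the back, z up; yaw up to 0.3 rad
- capsule_tray: loose aluminium tray 122 x 152 x 14 with 63 small holes, in its nest on the casing; origin: centre of its underside (its top is 101 above the bench)
- pressing_plate: steel plate 85 x 115 x 10 under the crossbar; origin: centre of its underside. Moves only up and down: the screw lowers it 1.5 mm per rad clockwise (from above). It starts 2.2 to 4.3 mm above the tray, so 1.5 to 2.9 rad of screw turning before it bears; 250 N is reached 0.2 to 0.3 rad later. 80 to 450 N is a proper clamp, more crushes the tray. The screw holds where it is left up to 300 N, from more it eases back to that
- ratchet_handle (a joint): swing of the ratchet handle about the screw axis, rad: 0 = along the machine's -x (to the operator), + = counterclockwise from above, range -1.3 to 1.3 (posts); stays where left. It turns the screw in the driving direction and clicks back freely in the other; one tooth is 0.42 rad: swing back further than that, and up to 0.42 rad of the next driving swing can be idle
- handle_grip (a point): middle of the round black rubber grip of the ratchet handle, on its axis, 125 from the screw axis, 196 above the bench; the grip is 24 dia, 80 long, with free space below. Site x points outward along the handle, y to its counterclockwise side, z up
- clamp_axis (a point): point on the screw axis, 196 above the bench, inside the round ratchet head (58 dia, top 208 above the bench); axes as handle_grip. Clockwise push needed at handle_grip with the lever on the tightening side: screw loose, steady 4 N (thread friction); plate bearing with 80 N: 5 N; 250 N: 7 N; 420 N: 9 N. These hold in slow motion; at rest the push can sink. Swinging back takes 1.5 to 3 N
- pawl_lever (a joint): reversing lever on top of the ratchet head, rad about the vertical, relative to the handle: positive = loosening side (start, +0.36, or down to +0.09 while its pawl rests on a tooth), negative = tightening side (-0.36 to -0.09). A spring snaps it over centre and holds it on either side; it flicks a little as teeth click by. The handle drives the screw in the direction to which the lever's tab leans
- lever_tip (a point): top centre of the upright dark steel tab, 11 x 11 x 20 tall, at the end of the reversing lever; top 229 above the bench. The lever pivots on the handle's centre line 32 from the screw axis, the tab is 32 from the pivot and starts 3 to 11 to the counterclockwise side. Push it clockwise to 11 on the other side to flip it: about 2 N, past its stop the whole handle swings along
- powder_jar: bystander, white tub with a red lid, 72 dia x 85 tall (mm); origin at the centre of its underside; leave it where it stands
- amber_bottle: bystander, brown glass bottle with a black cap, 48 dia x 100 tall (mm); origin at the centre of its underside; leave it where it stands
- pill_bottle: bystander, white pill bottle with a white cap, 36 dia x 55 tall (mm); origin at the centre of its underside; leave it where it stands
- small_vial: bystander, small white tub with a red lid, 30 dia x 50 tall (mm); origin at the centre of its underside; leave it where it stands
- mortar: bystander, white porcelain mortar bowl, 100 dia x 55 tall (mm); origin at the centre of its underside; leave it where it stands
- spatula: bystander, spatula with a black handle, lying, 170 long (mm); origin at the centre of its underside; leave it where it stands
- cup: bystander, white plastic cup, 64 dia x 75 tall (mm); origin at the centre of its underside; leave it where it stands
Things that resemble listed ones, but are neither listed nor needed, are in the scene too. There is more than one size of the capsule_tray; the job needs the smaller.

How it is judged (in metres and radians):
On the way, in this order (a step that is already met when the one before it is completed fails the run):
1. the reversing lever is flipped over to the tightening side (value of joint pawl_lever below -0.06 rad), for 0.2 s.
2. the screw is tight: the pressing plate bears on the tray with 80 N or more (contact force between pressing_plate and capsule_tray above 80 N), for 0.3 s.
At the end, for the whole second after the job is handed in: The pressing plate bears on the tray with 80 to 450 N, the reversing lever lies on the tightening side (below -0.06 rad), tray and handle are at rest and the handle is let go (contact force between pressing_plate and capsule_tray between 80 and 450 N and value of joint pawl_lever below -0.06 rad and linear speed of capsule_tray below 0.01 m/s and velocity of joint ratchet_handle between -0.05 and 0.05 rad/s); the robot touches nothing.
It fails at once if the screw is overtightened: more than 450 N on the tray (contact force between pressing_plate and capsule_tray above 450 N).
It fails at once if a bystander is moved by more than 30 mm (distance of any of powder_jar, amber_bottle, pill_bottle, small_vial, mortar, spatula, cup from where it was at the start of the episode above 0.03 m).
It also fails if it takes over 64 s, if anything falls off the work surface, if the arm or the gripper's body presses on something with over 40 N, if the wrist force passes 120 N, or if a joint passes its speed limit or range.

## Working session

There is one attempt and no reset: what is moved stays moved. The work goes in short steps, Python scripts to look and compute and a tool call to move; the robot and the scene stay as the last step left them, time stands still between calls to the robot, and variables do not carry over. Pictures are saved under pics/ and viewed, at most 10 in all, crops included, and the job is handed in when it is done.

Besides the shell and the picture viewer there is one more tool, called after "Request:" as name(argument=value, ...) on one line, values as JSON. move_arm: Moves the arm, as the interface text tells. Its arguments: {"type":"object","properties":{"targets":{"type":"string"}},"required":["targets"]}

```bash
mkdir -p pics; ls; python3 - <<'E'
from cell import read_state,cams,ctrl
import cv2
s=read_state();print(s,ctrl.pinch_z)
for n in("scene","side"):
    d=cams.get_image(n);cv2.imwrite(f"pics/{n}0.png",d["color"][:,:,::-1]);d.pop("color");print(n,d)
E
```

```text
pics
{'clock': 0.0, 'qpos': array([ 1.1742092 ,  0.629331  ,  0.03847609,  1.51831897, -0.02698047,
        0.99631744, -0.01997048]), 'qd': array([-1.60605986e-04,  1.31475656e-04,  4.07485122e-04,  1.34624621e-03,
        1.66307645e-05,  8.80758150e-04,  8.03150503e-04]), 'tau': array([-5.64154307e-04, -5.63392532e+01,  1.22614145e+00, -1.93446708e+01,
        1.10221416e-02,  1.05911450e-02, -3.52813356e-05]), 'eef_pos': array([ 210.92042093, -614.19021317,  230.41521014]), 'tool_rot': array([-3.13973764e+00,  5.92033404e-05,  3.30800832e-01]), 'force': array([ 0.20600605, -0.06300559,  0.13000898]), 'torque': array([ 0.0291619 , -0.01646363, -0.0052289 ]), 'gripper_force': 0.0, 'width': 85.3262129986526} 18.700000000000003
scene {'fovy': 42.18230172487608, 'cx': 321.0220480966174, 'cy': 203.05289990913323, 'k1': -0.12583923577717593, 'rvec': array([ 1.02621387,  2.21417633, -1.21302224]), 'tvec': array([ 329.30963609,  -71.52439944, 1918.78675617])}
side {'fovy': 54.853277288754256, 'cx': 326.3654081249922, 'cy': 199.14221172836747, 'k1': -0.024644305715107416, 'rvec': array([ 2.40998939, -0.43249383,  0.15861842]), 'tvec': array([-473.39982013,  249.69319495,  920.61287858])}
```

View pics/scene0.png

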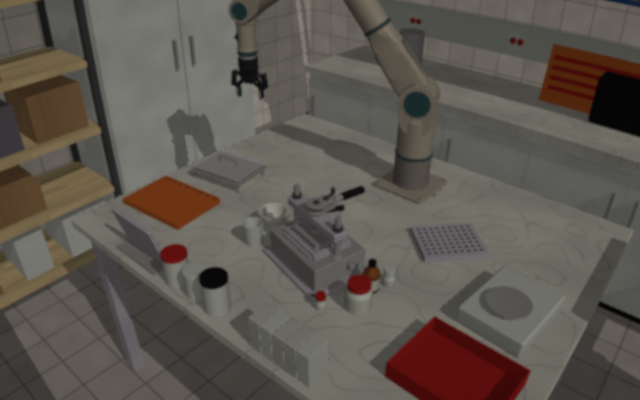

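View pics/side0.png

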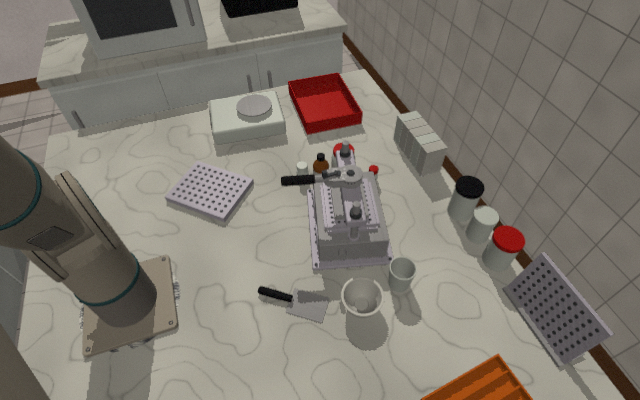

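The side view shows the machine with its posts at about (345,146) and (356,213), the ratchet head at (347,173) and the grip around (297,180). In the scene view the grip is around (352,193) and the head around (318,203). Next I'll enlarge both.

```bash
python3 - <<'E'
import cv2,numpy as np
a=cv2.imread("pics/side0.png")[130:230,270:400];b=cv2.imread("pics/scene0.png")[175:265,260:380]
a=cv2.resize(a,None,fx=6,fy=6,interpolation=cv2.INTER_CUBIC)
b=cv2.resize(b,None,fx=6,fy=6,interpolation=cv2.INTER_CUBIC)
cv2.imwrite("pics/ca.png",a);cv2.imwrite("pics/cb.png",cv2.convertScaleAbs(b,alpha=1.6))
E
```

```text
(no output)
```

View pics/ca.png

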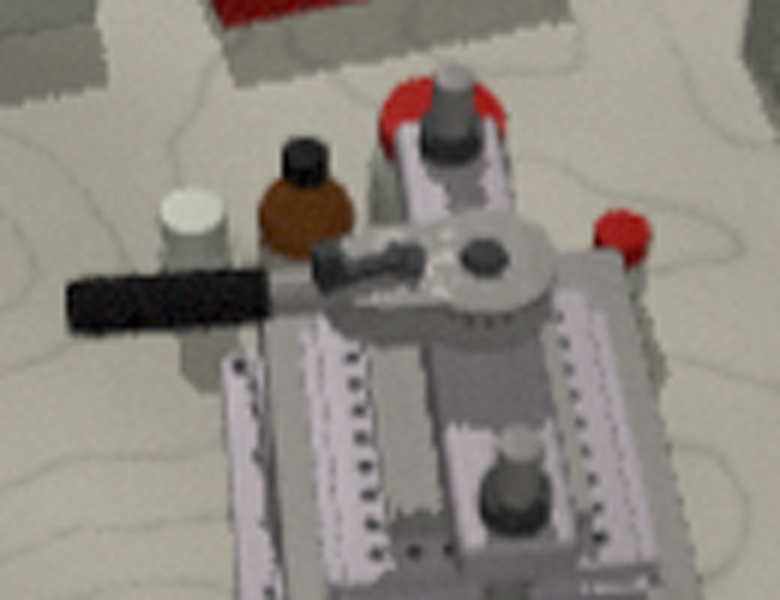

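View pics/cb.png

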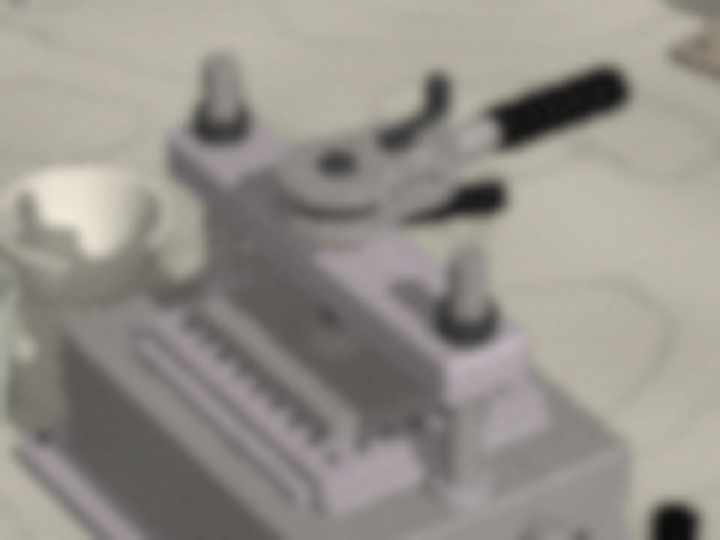

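Side crop: grip middle (169,303), head centre (485,257), tab top (327,248), post tops (455,72) and (520,438). Scene crop: grip middle (560,107), head centre (337,160), tab top (436,78), post tops (222,60) and (470,245).

```bash
cat > h.py <<'E'
import numpy as np,cv2
def ray(d,u,v):
    f=200/np.tan(np.radians(d["fovy"]/2));p=np.array([(u-d["cx"])/f,(v-d["cy"])/f]);q=p.copy()
    for _ in range(20):q=p/(1+d["k1"]*(q@q))
    R=cv2.Rodrigues(np.array(d["rvec"]))[0];return -R.T@d["tvec"],R.T@np.array([*q,1])
def atz(d,u,v,z):
    c,r=ray(d,u,v);return (c+r*(z-c[2])/r[2])
E
python3 - <<'E'
from h import *
from cell import cams
S=cams.get_image("side");C=cams.get_image("scene")
pts={"grip":(169,303,560,107,196),"head":(485,257,337,160,210),"tab":(327,248,436,78,229),"postR":(455,72,470,245,215),"postL":(520,438,222,60,215)}
for k,(a,b,c,e,z) in pts.items():
    a,b,c,e=270+a/6,130+b/6,260+c/6,175+e/6
    p=atz(S,a,b,z);q=atz(C,c,e,z)
    (o1,r1),(o2,r2)=ray(S,a,b),ray(C,c,e)
    t=np.linalg.lstsq(np.c_[r1,-r2],o2-o1,rcond=None)[0]
    print(k,p.round(),q.round(),((o1+t[0]*r1+o2+t[1]*r2)/2).round())
E
```

```text
grip [457.  64. 196.] [453.  69. 196.] [456.  68. 195.]
head [578.  32. 210.] [575.  34. 210.] [577.  33. 210.]
tab [515.  41. 229.] [514.  42. 229.] [515.  41. 229.]
postR [606. 131. 215.] [596. 127. 215.] [603. 130. 219.]
postL [553. -61. 215.] [549. -61. 215.] [551. -61. 216.]
```

The points agree between the two cameras. The head is at (577,33), the machine yaw is about -0.27, the handle is at about 0, and the tab is 62 out and about 9 to the counterclockwise side. I'll go above the counterclockwise side of the tab with the fingers shut.

Request:
move_arm(targets="-1 0 0 -3 0 0 0; -1 0 0 -3 0 0 0; -1 2.7 -2.75 0 0 0 0; -1 2.7 -2.75 0 0 0 0; -1 2.7 -2.75 0 0 0 0")

```text
clock: 0.62
eef_pos: [261.1, -509.5, 291.5]
tool_rot: [3.141, -0.0, 0.329]
force: [1.0, -0.3, 0.5]
width: 25.5
gripper_force: 0.0
```

Request:
move_arm(targets="-1 2.7 -2.75 0 0 0 0; -1 2.7 -2.75 0 0 0 0; -1 2.7 -2.75 0 0 0 0; -1 2.7 -2.75 0 0 0 0; -1 2.7 -2.75 0 0 0 0")

```text
clock: 1.03
eef_pos: [344.3, -334.7, 291.4]
tool_rot: [3.141, -0.0, 0.331]
force: [1.2, 0.8, -0.5]
width: 0.1
gripper_force: 0.0
```

Request:
move_arm(targets="-1 2.7 -2.75 0 0 0 0; -1 2.7 -2.75 0 0 0 0; -1 2.7 -2.75 0 0 0 0; -1 2.7 -2.75 0 0 0 0; -1 2.7 -2.75 0 0 0 0")

```text
clock: 1.45
eef_pos: [427.4, -160.9, 291.5]
tool_rot: [3.141, -0.0, 0.331]
force: [0.5, -0.3, -0.3]
width: 0.1
gripper_force: 0.0
```

Request:
move_arm(targets="-1 2.7 -2.75 0 0 0 0; -1 2.7 -2.75 0 0 0 0; -1 2.7 -2.75 0 0 0 0; -1 2.7 -2.75 0 0 0 0; -1 0 0 0 0 0 -7")

```text
clock: 1.87
eef_pos: [496.5, -13.8, 291.6]
tool_rot: [-3.138, -0.005, 0.464]
force: [1.8, 0.8, 0.9]
width: 0.6
gripper_force: 0.0
```

Request:
move_arm(targets="-1 0 0 0 0 0 -7; -1 0 0 0 0 0 -7; -1 0 0 0 0 0 -7; -1 0 0 0 0 0 -7; -1 0 0 0 0 0 -7")

```text
clock: 2.28
eef_pos: [493.3, -23.5, 291.2]
tool_rot: [-3.141, 0.0, 1.07]
force: [0.6, -0.0, 0.3]
width: -0.2
gripper_force: 0.0
```

Request:
move_arm(targets="-1 0 0 0 0 0 -7; -1 0 0 0 0 0 -7; -1 0 0 0 0 0 -7; -1 0 0 0 0 0 -7; -1 0 0 0 0 0 -7")

```text
clock: 2.7
eef_pos: [493.3, -23.6, 291.2]
tool_rot: [-3.141, 0.0, 1.681]
force: [-0.1, 1.0, -0.7]
width: -0.4
gripper_force: 0.0
```

Request:
move_arm(targets="-1 0 0 0 0 0 -7; -1 0 0 0 0 0 -7; -1 0 0 0 0 0 -7; -1 0 0 0 0 0 -7; -1 0 0 0 0 0 -7")

```text
clock: 3.12
eef_pos: [493.3, -23.7, 291.3]
tool_rot: [-3.141, 0.0, 2.291]
force: [-0.5, 0.8, -0.5]
width: 0.1
gripper_force: 0.0
```

Request:
move_arm(targets="-1 0 0 0 0 0 -7; -1 0 0 0 0 0 -7; -1 0 0 0 0 0 -7; -1 0 0 0 0 0 -7; -1 0 0 0 0 0 -6.5")

```text
clock: 3.53
eef_pos: [493.3, -23.7, 291.3]
tool_rot: [-3.141, -0.0, 2.893]
force: [-0.1, -0.0, 0.0]
width: -0.1
gripper_force: 0.0
```

Request:
move_arm(targets="-1 -0.45 3.3 0 0 0 1; -1 0 0 3.5 0 0 0; -1 0 0 0 0 0 0; -1 0 0 0 0 0 0")

```text
clock: 3.87
eef_pos: [504.9, 6.9, 255.4]
tool_rot: [-3.14, -0.003, 2.871]
force: [0.2, -0.5, -0.2]
width: 0.1
gripper_force: 0.0
```

```bash
python3 - <<'E'
from h import *
from cell import cams
d=cams.get_image("wrist");cv2.imwrite("pics/w1.png",d["color"][:,:,::-1])
for p in [(515,41,229),(577,33,208),(456,67,196),(507,12,216)]:
    R=cv2.Rodrigues(d["rvec"])[0];c=R@np.array(p)+d["tvec"];q=c[:2]/c[2];q=q*(1+d["k1"]*(q@q));f=200/np.tan(np.radians(d["fovy"]/2));print(p,q*f+[d["cx"],d["cy"]])
E
```

```text
(515, 41, 229) [382.15297111 233.57686683]
(577, 33, 208) [384.52446444 301.10517519]
(456, 67, 196) [391.74209464 124.69843566]
(507, 12, 216) [332.41850024 226.12006973]
```

View pics/w1.png

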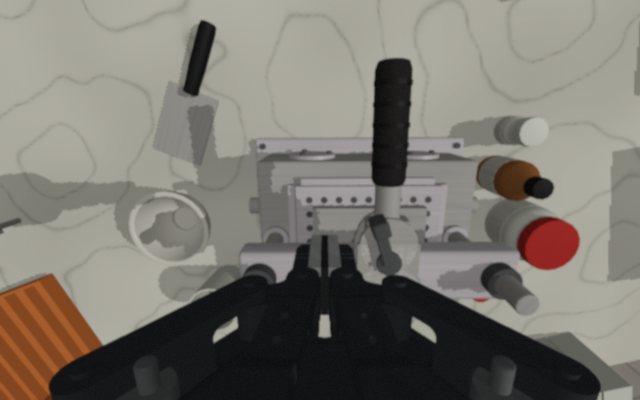

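The wrist picture shows the grip centre at (392,122) as predicted. The tab top is near (377,228), leaning counterclockwise, and the shut fingers are to its left at (325,245). Next I descend and push clockwise.

Request:
move_arm(targets="-1 0 0 2 0 0 0; -1 0 0 1.9 0 0 0; -1 0 0.5 0 0 0 0; -1 0 0.5 0 0 0 0; -1 0 0 0 0 0 0")

```text
clock: 4.33
eef_pos: [510.2, 18.6, 219.1]
tool_rot: [3.139, 0.003, 2.871]
force: [0.3, 0.2, 0.4]
width: 0.1
gripper_force: 0.0
```

Request:
move_arm(targets="-1 0 0.4 0 0 0 0; -1 0 0.4 0 0 0 0; -1 0 0 0 0 0 0")

```text
clock: 4.58
eef_pos: [511.1, 25.4, 218.1]
tool_rot: [3.141, 0.001, 2.871]
force: [-0.6, -1.4, 1.8]
width: 0.3
gripper_force: 0.7
```

Request:
move_arm(targets="-1 0 0.4 0 0 0 0; -1 0 0.4 0 0 0 0; -1 0 0 0 0 0 0")

```text
clock: 4.83
eef_pos: [513.7, 33.7, 217.6]
tool_rot: [3.14, 0.001, 2.871]
force: [-0.6, 0.1, 0.4]
width: -0.1
gripper_force: 0.0
```

Request:
move_arm(targets="-1 0 0.3 0 0 0 0; -1 0 0.3 0 0 0 0; -1 0 0 0 0 0 0")

```text
clock: 5.08
eef_pos: [514.9, 38.6, 217.4]
tool_rot: [3.141, 0.0, 2.871]
force: [-0.2, -0.5, 0.4]
width: -0.1
gripper_force: 0.5
```

Request:
move_arm(targets="-1 0 0.25 0 0 0 0; -1 0 0.25 0 0 0 0; -1 0 0 0 0 0 0")

```text
clock: 5.33
eef_pos: [516.4, 43.8, 217.4]
tool_rot: [3.14, 0.001, 2.871]
force: [0.2, 0.9, -0.5]
width: 0.1
gripper_force: 0.2
```

Request:
move_arm(targets="-1 0 0.25 0 0 0 0; -1 0 0.25 0 0 0 0; -1 0 0 0 0 0 0")

```text
clock: 5.58
eef_pos: [517.7, 48.6, 217.4]
tool_rot: [3.141, 0.0, 2.871]
force: [-0.9, -0.5, -0.1]
width: -0.2
gripper_force: 0.1
```

```bash
python3 - <<'E'
from h import *
from cell import cams,read_state
d=cams.get_image("wrist");print(read_state()["force"])
cv2.imwrite("pics/w2.png",cv2.resize(d["color"][100:300,250:500,::-1],None,fx=3,fy=3))
E
```

```text
[ 0.15893507 -0.00803029  0.2542858 ]
```

View pics/w2.png

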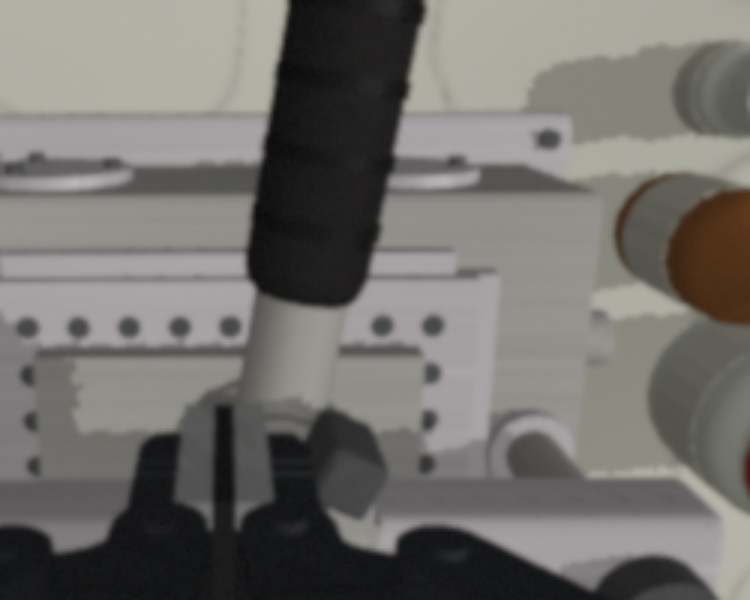

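The crop shows the tab at (345,465), now on the right (clockwise) side of the handle, so the lever has snapped over. Next I raise and go over the grip.

Request:
move_arm(targets="-1 0 -0.3 -3 0 0 0; -0.1 0 0.3 -3 0 0 0; -0.1 3.2 0.1 0 0 0 0; -0.1 3.2 0 0 0 0 0; -0.1 0 0 0 0 0 0")

```text
clock: 6.05
eef_pos: [450.0, 67.9, 277.4]
tool_rot: [-3.139, -0.004, 2.875]
force: [-0.9, -0.4, 0.1]
width: 38.2
gripper_force: 0.0
```

```bash
python3 - <<'E'
from h import *
from cell import cams,read_state
d=cams.get_image("wrist");s=read_state();print(s["eef_pos"],s["width"],s["force"])
cv2.imwrite("pics/w3.png",d["color"][:,:,::-1])
e=cams.get_image("side");cv2.imwrite("pics/s3.png",e["color"][:,:,::-1])
for r in(85,125,165):
    p=(577-.963*r,33+.268*r,196);R=cv2.Rodrigues(d["rvec"])[0];c=R@np.array(p)+d["tvec"];q=c[:2]/c[2];q=q*(1+d["k1"]*(q@q));f=200/np.tan(np.radians(d["fovy"]/2));print(r,q*f+[d["cx"],d["cy"]])
E
```

```text
[453.12605146  66.88367534 277.63189437] 38.61431875395407 [ 0.17211388 -0.77751227  0.45683232]
85 [324.64524717 260.20687651]
125 [324.87336249 214.63021595]
165 [325.12304961 164.72834492]
```

View pics/w3.png

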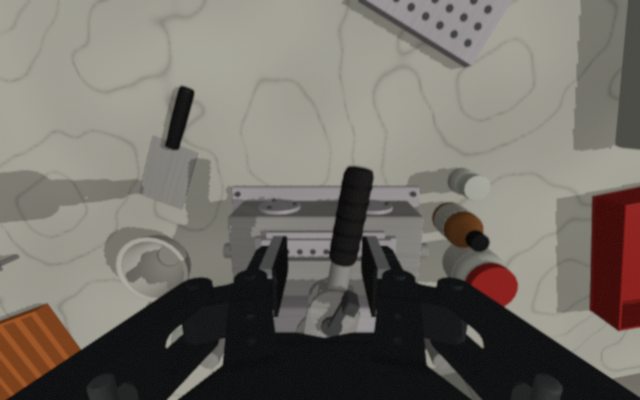

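The wrist picture shows the grip from (358,172) to (342,262), turned about 0.165 rad clockwise of zero, so the push swung the handle a little. I'll align to it and straddle it loosely.

Request:
move_arm(targets="0 -0.5 1.05 0 0 0 5; 0 0 1 0 0 0 4.5; 0 0 0 0 0 0 0; 0 0 0 3.5 0 0 0; 0 0 0 3 0 0 0")

```text
clock: 6.57
eef_pos: [468.8, 84.0, 212.1]
tool_rot: [3.139, 0.003, 2.706]
force: [0.5, -0.7, 0.1]
width: 42.8
gripper_force: 0.0
```

Request:
move_arm(targets="-0.1 0 0 2 0 0 0; -0.1 0 0 2 0 0 0; -0.2 0 0 0 0 0 0; -0.2 0 0 0 0 0 0")

```text
clock: 6.9
eef_pos: [466.8, 83.7, 171.7]
tool_rot: [-3.141, -0.002, 2.706]
force: [0.1, 0.5, 0.3]
width: 34.1
gripper_force: 0.0
```

Request:
move_arm(targets="-0.2 -0.05 1.25 0 0 0 6; -0.2 -0.07 1.25 0 0 0 6; -0.2 -0.07 1.25 0 0 0 6; -0.2 -0.07 1.25 0 0 0 6; -0.2 -0.07 1.25 0 0 0 6")

```text
clock: 7.32
eef_pos: [506.0, 130.5, 173.2]
tool_rot: [-3.139, 0.0, 2.176]
force: [-3.9, -2.0, -1.0]
width: 34.5
gripper_force: 2.1
```

Request:
move_arm(targets="-0.2 -0.07 1.25 0 0 0 6; -0.2 -0.07 1.25 0 0 0 6; -0.2 -0.07 1.25 0 0 0 6; -0.2 0 0.8 0 0 0 3; -0.2 0 0 0 0 0 0")

```text
clock: 7.73
eef_pos: [549.4, 150.9, 173.4]
tool_rot: [3.14, -0.001, 1.814]
force: [-0.6, 0.5, -0.2]
width: 34.0
gripper_force: 0.4
```

```bash
cat > st.py <<'E'
from cell import read_state
import numpy as np
s=read_state();p=s["eef_pos"][:2]-[577,33];a=np.arctan2(p[1],p[0])
ha=(a%(2*np.pi))-(np.pi-.27);t=np.array([np.sin(a),-np.cos(a)])  # cw tangent
print("r",np.hypot(*p).round(1),"theta",ha.round(3),"yaw-ang",((s["tool_rot"][2]-a+np.pi)%(2*np.pi)-np.pi).round(3),"push",-(s["force"][:2]@t).round(2),"rad",(s["force"][:2]@p/np.hypot(*p)).round(2),"q",s["qpos"].round(2),s["clock"],s["width"])
E
python3 st.py
```

```text
r 121.1 theta -1.071 yaw-ang 0.013 push 0.51 rad 0.62 q [-0.08  0.6  -0.36  1.8   0.28  0.79 -0.34] 7.7333 33.97745331821839
```

Driving works: the push is about 4 N with the screw loose. Next, the swing back.

Request:
move_arm(targets="-0.2 -0.07 -1.25 0 0 0 -6; -0.2 -0.07 -1.25 0 0 0 -6; -0.2 -0.07 -1.25 0 0 0 -6; -0.2 -0.07 -1.25 0 0 0 -6; -0.2 -0.07 -1.25 0 0 0 -6")

```text
clock: 8.15
eef_pos: [494.9, 120.8, 173.9]
tool_rot: [3.137, 0.001, 2.347]
force: [-0.6, 0.8, -0.3]
width: 34.3
gripper_force: 0.7
```

Request:
move_arm(targets="-0.2 -0.07 -1.25 0 0 0 -6; -0.2 -0.07 -1.25 0 0 0 -6; -0.2 -0.07 -1.25 0 0 0 -6; -0.2 -0.07 -1.25 0 0 0 -6; -0.2 -0.07 -1.25 0 0 0 -6")

```text
clock: 8.57
eef_pos: [462.9, 67.0, 173.9]
tool_rot: [3.139, 0.003, 2.87]
force: [-0.4, 1.5, 0.4]
width: 34.3
gripper_force: 0.7
```

Request:
move_arm(targets="-0.2 -0.07 -1.25 0 0 0 -6; -0.2 -0.07 -1.25 0 0 0 -6; -0.2 -0.07 -1.25 0 0 0 -6; -0.2 -0.07 -1.25 0 0 0 -6; -0.2 -0.07 -1.25 0 0 0 -6")

```text
clock: 8.98
eef_pos: [462.0, 4.5, 173.8]
tool_rot: [-3.141, 0.003, -2.89]
force: [-0.4, 1.1, 0.6]
width: 34.1
gripper_force: 1.0
```

```bash
python3 st.py
```

```text
r 118.5 theta 0.513 yaw-ang 0.009 push -1.14 rad 0.1 q [ 0.5   0.57 -0.83  2.07  0.62  0.76  1.1 ] 8.9833 34.08843329071071
```

Request:
move_arm(targets="-0.2 0.03 -1.25 0 0 0 -6; -0.2 0.03 -1.25 0 0 0 -6; -0.2 0.03 -1.25 0 0 0 -6; -0.2 0 -1.25 0 0 0 -6; -0.2 0 -1.25 0 0 0 -6")

```text
clock: 9.4
eef_pos: [488.8, -51.7, 173.9]
tool_rot: [-3.14, 0.003, -2.368]
force: [1.2, 1.9, 0.0]
width: 34.4
gripper_force: 0.7
```

Request:
move_arm(targets="-0.2 0 0 0 0 0 0; -0.2 0 0 0 0 0 0")

```text
clock: 9.57
eef_pos: [488.2, -51.8, 173.0]
tool_rot: [-3.141, 0.001, -2.378]
force: [-1.1, -0.1, 0.4]
width: 34.4
gripper_force: 0.0
```

```bash
python3 st.py
```

```text
r 122.8 theta 1.032 yaw-ang 0.001 push -0.69 rad 0.88 q [ 0.68  0.66 -0.97  2.    0.73  0.87  1.64] 9.5667 34.35732899375223
```

Request:
move_arm(targets="-0.2 -0.07 1.25 0 0 0 6; -0.2 -0.07 1.25 0 0 0 6; -0.2 -0.07 1.25 0 0 0 6; -0.2 -0.05 1 0 0 0 5; -0.2 -0.03 0.6 0 0 0 3")

```text
clock: 9.98
eef_pos: [459.6, -5.0, 173.0]
tool_rot: [-3.139, -0.0, -2.832]
force: [1.1, -4.0, -1.6]
width: 33.6
gripper_force: 2.1
```

```bash
python3 st.py
```

```text
r 123.4 theta 0.583 yaw-ang -0.004 push 4.12 rad 0.17 q [ 0.53  0.57 -0.85  2.08  0.63  0.77  1.16] 9.9833 33.61424772946626
```

Request:
move_arm(targets="-0.2 -0.03 0.6 0 0 0 3; -0.2 -0.02 0.6 0 0 0 3; -0.2 -0.02 0.6 0 0 0 3")

```text
clock: 10.23
eef_pos: [455.8, 11.1, 172.9]
tool_rot: [-3.138, -0.0, -2.99]
force: [-0.6, -4.2, -0.1]
width: 34.0
gripper_force: 2.0
```

```bash
python3 st.py
```

```text
r 123.2 theta 0.449 yaw-ang -0.026 push 4.01 rad 1.38 q [ 0.47  0.56 -0.8   2.09  0.6   0.74  1.  ] 10.2333 34.035659325185804
```

Request:
move_arm(targets="-0.2 -0.03 0.6 0 0 0 3; -0.2 -0.02 0.6 0 0 0 3; -0.2 -0.03 0.6 0 0 0 3")

```text
clock: 10.48
eef_pos: [454.0, 28.8, 172.8]
tool_rot: [-3.138, -0.001, 3.136]
force: [-1.3, -3.8, 1.4]
width: 34.3
gripper_force: 2.0
```

```bash
python3 st.py
```

```text
r 123.1 theta 0.304 yaw-ang -0.039 push 3.76 rad 1.39 q [ 0.4   0.54 -0.76  2.09  0.57  0.73  0.84] 10.4833 34.28505993217985
```

Request:
move_arm(targets="-0.2 -0.03 0.6 0 0 0 3; -0.2 -0.03 0.6 0 0 0 3; -0.2 -0.03 0.6 0 0 0 3")

```text
clock: 10.73
eef_pos: [455.1, 46.7, 172.6]
tool_rot: [-3.137, -0.002, 2.979]
force: [-3.1, -4.6, 2.0]
width: 34.4
gripper_force: 2.1
```

```bash
python3 st.py
```

```text
r 122.6 theta 0.158 yaw-ang -0.05 push 4.97 rad 2.58 q [ 0.33  0.53 -0.71  2.08  0.54  0.72  0.68] 10.7333 34.375478422925276
```

Request:
move_arm(targets="-0.2 -0.03 0.4 0 0 0 2; -0.2 -0.03 0.4 0 0 0 2")

```text
clock: 10.9
eef_pos: [456.8, 54.6, 172.5]
tool_rot: [-3.137, -0.002, 2.911]
force: [-4.1, -3.6, 1.1]
width: 34.0
gripper_force: 2.0
```

```bash
python3 st.py
```

```text
r 122.1 theta 0.092 yaw-ang -0.053 push 4.26 rad 3.36 q [ 0.3   0.53 -0.69  2.08  0.52  0.71  0.61] 10.9 34.04973659531607
```

Request:
move_arm(targets="-0.2 0.05 0.55 0 0 0 3; -0.2 0.03 0.55 0 0 0 3")

```text
clock: 11.07
eef_pos: [459.4, 65.4, 172.6]
tool_rot: [-3.138, -0.001, 2.805]
force: [-1.9, -3.3, 0.4]
width: 34.2
gripper_force: 2.0
```

```bash
python3 st.py
```

```text
r 122.0 theta 0.002 yaw-ang -0.068 push 3.7 rad 0.94 q [ 0.26  0.53 -0.66  2.07  0.5   0.71  0.51] 11.0667 34.23953736019901
```

Still loose (about 4 N), so I continue.

Request:
move_arm(targets="-0.2 0 0.6 0 0 0 2.5; -0.2 -0.03 0.6 0 0 0 2.5; -0.2 0 0.6 0 0 0 2.5")

```text
clock: 11.32
eef_pos: [465.3, 82.2, 172.4]
tool_rot: [-3.137, -0.002, 2.675]
force: [-4.5, -2.7, 1.2]
width: 34.4
gripper_force: 2.1
```

```bash
python3 st.py
```

```text
r 122.0 theta -0.145 yaw-ang -0.052 push 4.3 rad 3.03 q [ 0.19  0.53 -0.62  2.05  0.47  0.71  0.38] 11.3167 34.37332930175551
```

Request:
move_arm(targets="-0.2 0.05 0.6 0 0 0 2.8; -0.2 0 0.6 0 0 0 2.8; -0.2 0 0.6 0 0 0 2.8")

```text
clock: 11.57
eef_pos: [473.7, 98.4, 172.4]
tool_rot: [-3.137, -0.001, 2.528]
force: [-4.4, -2.4, 2.1]
width: 34.2
gripper_force: 2.1
```

```bash
python3 st.py
```

```text
r 122.2 theta -0.294 yaw-ang -0.049 push 4.4 rad 2.4 q [ 0.13  0.54 -0.57  2.02  0.44  0.71  0.24] 11.5667 34.16319639559582
```

Request:
move_arm(targets="-0.2 0.03 0.6 0 0 0 2.8; -0.2 0 0.6 0 0 0 2.8; -0.2 0 0.6 0 0 0 2.8")

```text
clock: 11.82
eef_pos: [484.4, 113.1, 172.5]
tool_rot: [-3.137, -0.001, 2.382]
force: [-4.0, -1.8, 0.8]
width: 34.0
gripper_force: 2.0
```

```bash
python3 st.py
```

```text
r 122.4 theta -0.443 yaw-ang -0.047 push 3.98 rad 1.9 q [ 0.08  0.54 -0.53  1.98  0.41  0.72  0.11] 11.8167 34.01879718003087
```

Request:
move_arm(targets="-0.2 0.03 0.6 0 0 0 2.8; -0.2 0 0.6 0 0 0 2.8; -0.2 0 0.6 0 0 0 2.8")

```text
clock: 12.07
eef_pos: [497.3, 126.0, 172.5]
tool_rot: [-3.137, -0.001, 2.235]
force: [-5.6, -1.0, 0.6]
width: 34.3
gripper_force: 2.0
```

```bash
python3 st.py
```

```text
r 122.5 theta -0.592 yaw-ang -0.044 push 4.9 rad 2.86 q [ 0.03  0.56 -0.48  1.95  0.38  0.73 -0.02] 12.0667 34.341688706500314
```

Request:
move_arm(targets="-0.2 0.03 0.6 0 0 0 2.8; -0.2 0 0.6 0 0 0 2.8")

```text
clock: 12.23
eef_pos: [506.8, 133.6, 172.5]
tool_rot: [-3.137, -0.0, 2.138]
force: [-3.9, -1.5, 0.9]
width: 34.1
gripper_force: 2.0
```

```bash
python3 st.py
```

```text
r 122.7 theta -0.691 yaw-ang -0.042 push 3.99 rad 1.01 q [-0.    0.56 -0.46  1.92  0.36  0.74 -0.1 ] 12.2333 34.12454210606256
```

Request:
move_arm(targets="-0.2 0.02 0.6 0 0 0 2.8; -0.2 0 0.6 0 0 0 2.8; -0.2 0 0.6 0 0 0 2.8")

```text
clock: 12.48
eef_pos: [522.3, 142.9, 172.5]
tool_rot: [-3.138, -0.0, 1.991]
force: [-3.9, -1.7, 0.6]
width: 34.1
gripper_force: 2.0
```

```bash
python3 st.py
```

```text
r 122.8 theta -0.839 yaw-ang -0.041 push 4.23 rad 0.18 q [-0.05  0.58 -0.41  1.87  0.32  0.76 -0.21] 12.4833 34.08401804289385
```

Request:
move_arm(targets="-0.2 0.02 0.6 0 0 0 2.8; -0.2 0 0.6 0 0 0 2.8; -0.2 0 0.6 0 0 0 2.8")

```text
clock: 12.73
eef_pos: [539.1, 149.9, 172.5]
tool_rot: [-3.138, 0.0, 1.845]
force: [-3.9, -0.1, 0.4]
width: 34.3
gripper_force: 2.0
```

```bash
python3 st.py
```

```text
r 122.9 theta -0.987 yaw-ang -0.04 push 3.75 rad 1.12 q [-0.08  0.6  -0.37  1.82  0.29  0.78 -0.33] 12.7333 34.2678590459314
```

Still loose at the end of the stroke, so I swing back for another.

Request:
move_arm(targets="-0.2 -0.05 -1.25 0 0 0 -6; -0.2 -0.05 -1.25 0 0 0 -6; -0.2 -0.05 -1.25 0 0 0 -6; -0.2 -0.05 -1.25 0 0 0 -6; -0.2 -0.05 -1.25 0 0 0 -6")

```text
clock: 13.15
eef_pos: [488.0, 119.4, 173.4]
tool_rot: [3.139, 0.001, 2.376]
force: [1.3, -0.3, -0.7]
width: 34.5
gripper_force: 0.6
```

Request:
move_arm(targets="-0.2 -0.05 -1.25 0 0 0 -6; -0.2 -0.05 -1.25 0 0 0 -6; -0.2 -0.05 -1.25 0 0 0 -6; -0.2 -0.05 -1.25 0 0 0 -6; -0.2 -0.05 -1.25 0 0 0 -6")

```text
clock: 13.57
eef_pos: [457.3, 65.6, 173.4]
tool_rot: [3.14, 0.003, 2.9]
force: [0.6, 1.0, 0.0]
width: 34.1
gripper_force: 0.6
```

Request:
move_arm(targets="-0.2 -0.05 -1.25 0 0 0 -6; -0.2 -0.05 -1.25 0 0 0 -6; -0.2 -0.05 -1.25 0 0 0 -6; -0.2 -0.05 -1.25 0 0 0 -6; -0.2 -0.05 -1.25 0 0 0 -6")

```text
clock: 13.98
eef_pos: [457.2, 3.5, 173.3]
tool_rot: [-3.141, 0.002, -2.86]
force: [-1.6, 2.4, 1.2]
width: 34.1
gripper_force: 1.2
```

Request:
move_arm(targets="-0.2 -0.05 -1.25 0 0 0 -6; -0.2 -0.05 -1.25 0 0 0 -6; -0.2 -0.05 -1.25 0 0 0 -6; -0.2 0 0 0 0 0 0; -0.2 0 0 0 0 0 0")

```text
clock: 14.4
eef_pos: [472.6, -31.0, 172.6]
tool_rot: [-3.142, 0.001, -2.555]
force: [-0.8, 1.0, 0.3]
width: 34.4
gripper_force: 0.0
```

```bash
python3 st.py
```

```text
r 122.4 theta 0.82 yaw-ang 0.036 push -1.26 rad 0.17 q [ 0.62  0.62 -0.93  2.04  0.69  0.82  1.44] 14.4 34.38395841345726
```

Request:
move_arm(targets="-0.2 -0.02 0.6 0 0 0 2.8; -0.2 -0.02 0.6 0 0 0 2.8; -0.2 -0.02 0.6 0 0 0 2.8; -0.2 -0.02 0.6 0 0 0 2.8; -0.2 0 0.5 0 0 0 2.4")

```text
clock: 14.82
eef_pos: [460.1, -4.8, 172.9]
tool_rot: [-3.14, 0.002, -2.793]
force: [2.8, -2.8, -1.4]
width: 34.4
gripper_force: 1.9
```

```bash
python3 st.py
```

```text
r 122.9 theta 0.583 yaw-ang 0.036 push 3.53 rad -1.78 q [ 0.54  0.58 -0.86  2.08  0.64  0.77  1.19] 14.8167 34.405918772172065
```

Request:
move_arm(targets="-0.2 -0.03 0.6 0 0 0 3; -0.2 -0.03 0.6 0 0 0 3; -0.2 -0.03 0.6 0 0 0 3")

```text
clock: 15.07
eef_pos: [455.8, 12.4, 172.9]
tool_rot: [-3.14, 0.002, -2.95]
force: [2.9, -3.1, -2.0]
width: 34.0
gripper_force: 1.9
```

```bash
python3 st.py
```

```text
r 123.0 theta 0.438 yaw-ang 0.023 push 3.57 rad -2.29 q [ 0.47  0.56 -0.82  2.09  0.61  0.74  1.03] 15.0667 33.9931382116727
```

Request:
move_arm(targets="-0.2 -0.04 0.6 0 0 0 3; -0.2 -0.03 0.6 0 0 0 2.8; -0.2 -0.03 0.6 0 0 0 2.8")

```text
clock: 15.32
eef_pos: [454.0, 30.1, 172.9]
tool_rot: [-3.14, 0.002, -3.1]
force: [3.4, -3.8, -0.6]
width: 34.3
gripper_force: 2.0
```

```bash
python3 st.py
```

```text
r 123.1 theta 0.293 yaw-ang 0.018 push 3.88 rad -3.36 q [ 0.41  0.54 -0.77  2.09  0.58  0.72  0.87] 15.3167 34.271077129999895
```

Request:
move_arm(targets="-0.2 -0.05 0.6 0 0 0 2.8; -0.2 -0.05 0.6 0 0 0 2.8; -0.2 -0.03 0.6 0 0 0 2.8")

```text
clock: 15.57
eef_pos: [454.8, 47.4, 172.8]
tool_rot: [-3.139, 0.001, 3.036]
force: [2.3, -5.1, 0.1]
width: 34.1
gripper_force: 2.6
```

```bash
python3 st.py
```

```text
r 123.1 theta 0.153 yaw-ang 0.012 push 4.81 rad -2.83 q [ 0.34  0.54 -0.73  2.09  0.55  0.71  0.72] 15.5667 34.1224542762052
```

The pad force rose from 2.0 to 2.6, so the plate is starting to bear. I'll use smaller steps.

Request:
move_arm(targets="-0.2 -0.03 0.4 0 0 0 2; -0.2 -0.02 0.4 0 0 0 2")

```text
clock: 15.73
eef_pos: [455.9, 55.0, 172.8]
tool_rot: [-3.138, 0.001, 2.967]
force: [1.5, -6.5, 0.4]
width: 34.2
gripper_force: 2.8
```

```bash
python3 st.py
```

```text
r 123.1 theta 0.09 yaw-ang 0.005 push 6.14 rad -2.61 q [ 0.31  0.53 -0.7   2.08  0.53  0.71  0.65] 15.7333 34.21775073828699
```

Request:
move_arm(targets="-0.2 -0.02 0.3 0 0 0 1.5; -0.2 -0.02 0.3 0 0 0 1.5")

```text
clock: 15.9
eef_pos: [457.1, 60.5, 172.7]
tool_rot: [-3.138, 0.001, 2.915]
force: [0.2, -7.0, 1.0]
width: 33.9
gripper_force: 3.0
```

```bash
python3 st.py
```

```text
r 123.0 theta 0.045 yaw-ang -0.002 push 6.79 rad -1.79 q [ 0.29  0.53 -0.69  2.08  0.52  0.71  0.6 ] 15.9 33.86831179693656
```

About 6.8 N, close to 7 N, so I hold, centre the fingers and lift off.

Request:
move_arm(targets="-0.2 0 0 0 0 0 0; -0.2 0 0 0 0 0 0; -0.2 0 0 0 0 0 0; -0.2 0 0 0 0 0 0; -0.2 0 0 0 0 0 0")

```text
clock: 16.32
eef_pos: [457.2, 61.2, 172.4]
tool_rot: [-3.14, -0.001, 2.918]
force: [-1.6, -4.5, 4.2]
width: 34.3
gripper_force: 2.5
```

Request:
move_arm(targets="-0.2 0 -0.3 0 0 0 0; -0.1 0 -0.25 0 0 0 0; 0 0 0 0 0 0 0; 0 0 0 0 0 0 0; 0 0 0 0 0 0 0")

```text
clock: 16.73
eef_pos: [457.0, 56.9, 172.3]
tool_rot: [3.14, 0.0, 2.919]
force: [-0.2, -0.6, -0.5]
width: 43.1
gripper_force: 0.1
```

Request:
move_arm(targets="0 0 0 -1.5 0 0 0; 0 0 0 -3 0 0 0; 0 0 0 -3 0 0 0; 0 2 0 -2 0 0 0; 0 2 0 0 0 0 0")

```text
clock: 17.15
eef_pos: [420.5, 67.1, 270.7]
tool_rot: [3.137, 0.007, 2.918]
force: [0.4, 0.1, -1.6]
width: 42.5
gripper_force: 0.0
```

Request:
move_arm(targets="0 0 0 0 0 0 0; 0 0 0 0 0 0 0; 0 0 0 0 0 0 0; 0 0 0 0 0 0 0")

```text
clock: 17.48
eef_pos: [418.4, 65.1, 267.0]
tool_rot: [3.141, -0.0, 2.919]
force: [-0.2, 0.2, 0.1]
width: 42.8
gripper_force: 0.0
```

```bash
python3 st.py; python3 - <<'E'
from h import *
from cell import cams
d=cams.get_image("wrist");cv2.imwrite("pics/w4.png",d["color"][:,:,::-1])
E
```

```text
r 161.8 theta 0.07 yaw-ang -0.023 push -0.16 rad 0.26 q [ 0.42  0.34 -0.83  2.05  0.33  0.89  0.75] 17.4833 42.76194791939581
```

View pics/w4.png

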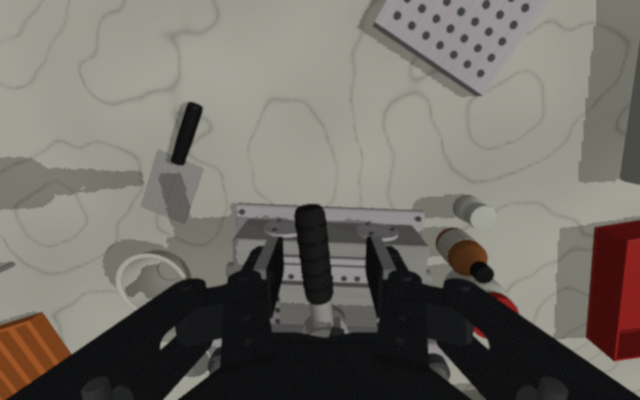

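The handle is free at about (315,250), the gripper is clear above it, and the bystanders in view look unmoved. The lever is out of sight here, but the handle drove the screw clockwise with it on the tightening side. I'm handing in.

```bash
python3 -c "
from cell import order
print(order.finish_job())"
```

```text
the job is handed in; nothing more can be done
None
```

I flipped the lever to the tightening side and worked the screw until the last stroke took about 6.8 N at the grip (I estimate 170–230 N on the tray). I then let go of the handle, saw no bystander moved in the views I checked, and handed the job in at about 17.5 s; no verdict came back.

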